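# Sort the returned breakfast things into the service tray and the wash tray

### The job

The breakfast things have come back to the café counter all mixed up: put the two sealed jars (red jam and honey) in the brushed aluminium service tray to go out again, and the two espresso cups and the steel milk jug in the white plastic tray for washing. Stand each one upright, flat on the floor of its tray and not touching the others, and don't tip anything over on the way. Leave the sugar bowl, the little succulent and the board with the four tulip glasses standing where they are.

Things in the scene. Friction and masses are not known exactly. Their poses are not given: they have to be found in the camera images.
- cup_blue_center (a point): Dark blue ceramic espresso cup, open, upright: 58 mm high, 62 mm across its straight wall (22 mm above the foot up to the rim), foot 42 mm, wall 3.5 mm, 0.13 kg. Its ring handle points along its own +x (at the start within 40 degrees of the robot's forward direction), reaches 51 mm from the axis, 17 to 52 mm above the foot, 7 mm thick. Point: on the axis, half-way up (29 mm); z up
- cup_white_center (a point): White ceramic espresso cup, open, upright: 58 mm high, 62 mm across its straight wall (22 mm above the foot up to the rim), foot 42 mm, wall 3.5 mm, 0.13 kg. Its ring handle points along its own +x (at the start within 40 degrees of the robot's forward direction), reaches 51 mm from the axis, 17 to 52 mm above the foot, 7 mm thick. Point: on the axis, half-way up (29 mm); z up
- milk_jug_center (a point): Small open stainless steel milk jug, upright: 62 mm high, nearly straight wall 53 mm across, 3 mm thick, 0.11 kg. Its handle points along its own +x (at the start within 40 degrees of the robot's forward direction), reaches 46 mm from the axis, 13 to 58 mm above the foot; opposite, a pouring lip at the rim reaches 36 mm. Point: on the axis, half-way up (31 mm); z up
- jar_red_center (a point): Sealed single-portion jar of dark red jam with a red screw lid and a paper label, standing upright: 56 mm high, glass body 48 mm across up to 38 mm, lid 47 mm across, 0.085 kg. The point is at its centre, half-way up (28 mm); z is up; it is round, so its yaw does not matter
- jar_honey_center (a point): Sealed single-portion jar of golden honey with a brass-coloured screw lid and a paper label, standing upright: 56 mm high, glass body 48 mm across up to 38 mm, lid 47 mm across, 0.085 kg. The point is at its centre, half-way up (28 mm); z is up; it is round, so its yaw does not matter
- tray_alu: Service tray of brushed aluminium with black end handles, fixed, 330 mm long (its own x, roughly the robot's forward direction), 160 mm wide (its own y), walls 5 mm thick and 22 mm high (25 mm with the rim bead), flat floor 4 mm thick, clear floor 320 x 150 mm; a small handle outside each short end reaches 189 mm from the centre. Origin: middle of its underside; z up
- tray_white: Wash tray of white plastic with white end handles, fixed, 330 mm long (its own x, roughly the robot's forward direction), 160 mm wide (its own y), walls 5 mm thick and 22 mm high (25 mm with the rim bead), flat floor 4 mm thick, clear floor 320 x 150 mm; a small handle outside each short end reaches 189 mm from the centre. Origin: middle of its underside; z up
- sugar_bowl: Bystander, loose: round white sugar bowl with a green lid and knob, 72 mm across, 78 mm high to the top of the knob; origin at the centre of its underside. It stands among the things to be sorted and stays there
- succulent: Bystander, loose: small green succulent in a terracotta pot, 72 mm across at the collar, about 85 mm high; origin at the centre of its underside. It stands among the things to be sorted and stays there
- flight_front (a point): Bystander, loose: dark wooden board, 90 mm (its x) by 360 mm (its y) by 18 mm, with four clear tulip glasses up to 62 mm across seated in it in a row, 132 mm high over all. The point is the middle of its near long edge, underneath (45 mm nearer the robot than its centre). It stands at the far edge of the counter and stays there

How it is judged:
By the outcome, as a careful person would: the job done as asked, in the order asked, and still so for the second after the job is handed in, with the robot touching nothing.
It also fails if it takes over 123 s, if anything falls off the work surface, if the arm or the gripper's body presses on something with over 40 N, if the wrist force passes 120 N, or if a joint passes its speed limit or range.

### The arm

A 6-joint arm with a two-finger parallel gripper is mounted at the origin on the work surface. World frame = base frame: x ahead of the robot, y to its left, z up, the work surface at z = 0. Lengths are in m, angles in rad, forces in N, time in s.
With the tool pointing down it reaches from about 0.3 to 0.875 m from the base axis. Payload 6.4 kg.
Tool frame: the origin (TCP) lies midway between the tips of the shut fingers; the grasp point (between the pads) lies behind it (bot.pinch_z is the z of the grasp point in the tool frame, in m); z points along the fingers, y is the line along which they close (so a half turn about z gives the same grasp; the last joint's range is limited). The gripper opens to 88 mm and grips with 3 to 60 N. Pads are 18 mm wide; open, the fingers measure 123 mm over their backs; the gripper's body (75 mm by 187 mm) begins 45 mm behind the grasp point.
Start: joints at [-1.343, 0.181, 1.607, -0, 1.354, -0.206], TCP at [0.242, -0.522, 0.239] pointing down, gripper open.
Joint ranges: [-2.99, 2.99], [-0.89, 2.07], [0.3, 2.58], [-1.14, 4.28], [0, 2.63], [-3.12, 3.12]. Speed limits (rad/s): [2.57, 2.57, 3.01, 3.14, 3.14, 3.14].

### API

Orientations are given as a unit quaternion [x, y, z, w].
In Python, from workcell import bot, cams gives the robot as it stands. The module is installed in compiled form; this text tells all that it offers.
- The arm moves only by the tool drive_tool, never from a script. Its argument "increments" is a list of rows, each a list of 6 numbers: the shift along the tool's x, y, z scaled (see below), then the turn, a rotation vector about the tool's x, y, z scaled (see below). A call has 1 to 20 rows; each row shifts and turns the commanded pose from where the row before left it, along the tool's axes as they then stand; what a row does not reach is not made up. The controller multiplies each number of a shift by 0.075 m and each number of a turn by 45 degrees. A row lasts 1/10 s, in which the tool goes at most 50 mm and 8.59 degrees, less where a joint would pass 70% of its speed; a pose out of reach is approached as far as the arm can. A call with a number of a shift or a turn outside -1 to 1 is refused whole. A call with a gripper value outside its range is refused whole. "fingers" is the opening, from -1 (shut) to 1 (fully open), set as the call begins (left out, the last holds). The fingers move at their own pace and stop on an object; "squeeze" is the grip in N (left out, the last holds). Time passes only in rows, so rows that do not move let the fingers close. It gives the time, the measured TCP pose, the force, the opening and the grip force at its end, in the units of the state.
- bot.sense(): the state, without advancing time (a new reading comes with each control period).
- cams.camera(name): name is "scene" or "side" or "wrist"; returns (picture, depth): 420x560x3 uint8, red, green, blue; 420x560 float32, m along the optical axis (not along the pixel's ray), 0 where there is no reading.
- cams.camera_info(name): a dict with "fov_y" (degrees; the focal length in pixels is half the picture's height over the tangent of half this angle, whatever the lens; pixels are square), "cx", "cy" (the principal point, pixels), "rvec" (rotation vector, rad) and "tvec" (3), from world to camera coordinates, as OpenCV has them. Camera axes: x right, y down, z forward; pixel columns grow to the right and rows downward; lengths in m; the calibration is good to about 2 mm. A picture is of the moment at which its call begins: read the wrist's pose just before it. camera_info takes no time and is no camera call; for the wrist camera it gives the pose at the moment of the call.
- bot.hand_in(): hands the job in; it is judged then, once.
The state is a dict: "time": time; "joint_pos": joint angles; "qd": joint speeds; "joint_torque": joint torques, N m; "tcp_pos": TCP position; "tool_rot": TCP orientation; "ft_force": force on the tool from outside, world axes, zero at the start; "moment": the same for the moment, N m; "width": opening from 0.0 (shut) to 1.0 (fully open); "grasp_force": force on a finger pad.
Only numpy, scipy, OpenCV 4.12 (cv2) and the standard library are available. Lean on these libraries where they do the work, as an engineer would, in place of code of your own. Each camera call takes 0.05 s, during which the arm holds its last target. There are 200 camera calls.

## Working session

There is one attempt and no reset: what is moved stays moved. The work goes in short steps, Python scripts to look and compute and a tool call to move; the robot and the scene stay as the last step left them, time stands still between calls to the robot, and variables do not carry over. Pictures are saved under pics/ and viewed, at most 14 in all, crops included, and the job is handed in when it is done.

Besides the shell and the picture viewer there is one more tool, called after ">>>" by a JSON object that holds its "api" and its "payload". drive_tool: Moves the arm, as the interface text tells. Shifts and turns lie within -1 to 1; 1 stands for 0.075 m of shift or 45 degrees of turn. Its arguments: {"type":"object","properties":{"increments":{"type":"array","items":{"type":"array","items":{"type":"number","minimum":-1,"maximum":1}}},"fingers":{"type":"number"},"squeeze":{"type":"number"}},"required":["increments"]}

```bash
mkdir -p pics; ls; cat > h.py <<'E'
import numpy as np, cv2
from workcell import bot, cams
from scipy.spatial.transform import Rotation as R
def snap(n,f):
    i=cams.camera_info(n); p,d=cams.camera(n); cv2.imwrite('pics/'+f+'.png',p[:,:,::-1]); np.savez('pics/'+f+'.npz',p=p,d=d,rvec=i['rvec'],tvec=i['tvec'],c=[i['cx'],i['cy'],i['fov_y']])
    return load(f)
def load(f): return dict(np.load('pics/'+f+'.npz'))
def world(s):
    cx,cy,fv=s['c']; h,w=s['d'].shape; f=h/2/np.tan(np.radians(fv/2)); v,u=np.mgrid[:h,:w]; d=s['d']
    pc=np.stack([(u-cx)/f*d,(v-cy)/f*d,d],-1); return (pc-s['tvec'].ravel())@cv2.Rodrigues(s['rvec'])[0]
def ray(s,u,v,z):
    cx,cy,fv=s['c']; f=s['d'].shape[0]/2/np.tan(np.radians(fv/2)); M=cv2.Rodrigues(s['rvec'])[0]
    o=-M.T@s['tvec'].ravel(); r=M.T@np.array([(u-cx)/f,(v-cy)/f,1]); return o+r*(z-o[2])/r[2]
E
python3 - <<'E'
from h import *
for n in ('scene','side','wrist'): snap(n,n+'0')
s=bot.sense(); print(s['tcp_pos'],R.from_quat(s['tool_rot']).as_matrix().round(3),s['time'],bot.pinch_z)
for n in ('scene','side','wrist'): print(n,cams.camera_info(n))
E
```

```text
pics
[ 0.24161079 -0.52131194  0.23801103] [[ 0.907  0.42  -0.   ]
 [ 0.42  -0.907  0.001]
 [ 0.    -0.001 -1.   ]] 0.15 -0.0187
scene {'fov_y': 45.38966016453384, 'cx': 290.64618051131305, 'cy': 207.56705986317186, 'rvec': array([ 0.98813921,  2.50555182, -0.96397985]), 'tvec': array([ 0.45984716, -0.26426722,  1.46115972])}
side {'fov_y': 56.867181614069025, 'cx': 280.791910836632, 'cy': 207.46263710707842, 'rvec': array([ 0.35840411, -2.8103736 ,  1.17580119]), 'tvec': array([0.60455918, 0.17967555, 0.81184588])}
wrist {'fov_y': 58.506986482676595, 'cx': 281.95248176273867, 'cy': 203.01922694265176, 'rvec': array([-2.43949191,  1.55931716,  0.22308105]), 'tvec': array([-0.57500864, -0.03706663,  0.38980015])}
```

View pics/scene0.png

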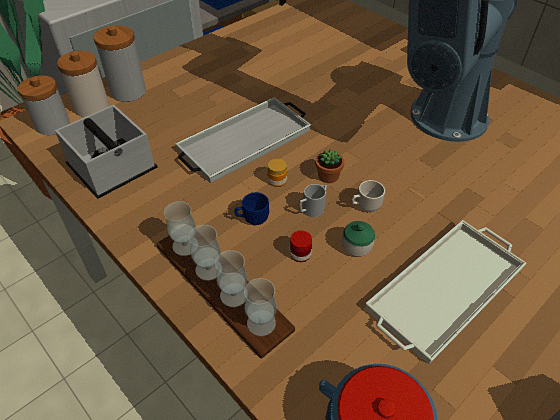

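View pics/side0.png

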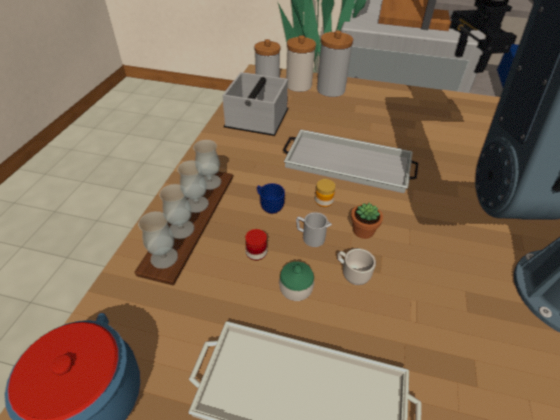

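The scene view shows the jars red (301,247) and honey (278,172), the cups blue (255,208) and white (370,195), and the jug at (314,200). The alu tray is at (245,138) and the white tray at (446,288). The side view shows the same items. Next I'll build a metric top view from both depth images.

```bash
python3 - <<'E'
from h import *
S=800
out=[]
for n in ('scene0','side0'):
    s=load(n); W=world(s).reshape(-1,3); P=s['p'].reshape(-1,3); ok=(s['d'].ravel()>0)&(W[:,2]<.2)&(W[:,2]>-.02)
    W,P=W[ok],P[ok]
    o=np.argsort(W[:,2]); W,P=W[o],P[o]
    im=np.zeros((600,800,3),np.uint8)   # rows: x from .85 down to .1 ; cols: y .5 .. -.5
    r=((.85-W[:,0])*800).astype(int); c=((.5-W[:,1])*800).astype(int)
    k=(r>=0)&(r<599)&(c>=0)&(c<799)
    for a in (0,1):
        for b in (0,1): im[r[k]+a,c[k]+b]=P[k][:,::-1]
    cv2.imwrite(f'pics/top_{n}.png',im)
    m=(W[:,0]>.3)&(W[:,0]<.8)&(abs(W[:,1])<.45)
    print(n,'table z',np.median(W[m&(W[:,2]<.012),2]))
    # objects clusters: z>.03
    m&=W[:,2]>.03
    g=np.zeros((600,800),np.uint8); g[r[k&m],c[k&m]]=255; g=cv2.dilate(g,np.ones((5,5)))
    N,L,st,ce=cv2.connectedComponentsWithStats(g)
    for i in range(1,N):
        if st[i,4]<150: continue
        q=k&m; q[q]=L[r[q],c[q]]==i
        print(i,'ctr',W[q].mean(0).round(3),'min',np.percentile(W[q],2,0).round(3),'max',np.percentile(W[q],98,0).round(3),'top',np.sort(W[q][:,2])[-5].round(3),P[q].mean(0).astype(int),q.sum())
E
```

```text
scene0 table z 0.0004971801188209176
1 ctr [0.785 0.416 0.118] min [0.762 0.369 0.104] max [0.799 0.449 0.123] top 0.123 [140  34  26] 779
2 ctr [ 0.77  -0.399  0.077] min [ 0.746 -0.445  0.032] max [ 0.799 -0.391  0.111] top 0.112 [107 105  99] 660
3 ctr [ 0.672 -0.083  0.046] min [ 0.64  -0.111  0.031] max [ 0.712 -0.051  0.059] top 0.06 [ 7 19 52] 515
4 ctr [0.67  0.069 0.051] min [0.646 0.044 0.031] max [0.688 0.087 0.058] top 0.059 [119  12   8] 442
5 ctr [0.567 0.143 0.053] min [0.532 0.109 0.032] max [0.593 0.171 0.077] top 0.078 [52 82 59] 804
6 ctr [ 0.551 -0.01   0.048] min [ 0.52  -0.035  0.031] max [0.591 0.014 0.063] top 0.064 [92 91 85] 470
7 ctr [ 0.551 -0.137  0.05 ] min [ 0.527 -0.164  0.032] max [ 0.57  -0.119  0.059] top 0.059 [143 100  28] 330
8 ctr [0.445 0.071 0.046] min [0.412 0.043 0.03 ] max [0.485 0.101 0.059] top 0.06 [112 105  92] 498
9 ctr [ 0.449 -0.058  0.058] min [ 0.41  -0.097  0.032] max [ 0.473 -0.032  0.078] top 0.079 [66 56 28] 589
side0 table z -0.0001226371703312847
1 ctr [0.775 0.416 0.096] min [0.757 0.368 0.036] max [0.799 0.449 0.121] top 0.
[... 170 characters left out ...]
 -0.11   0.031] max [ 0.708 -0.05   0.058] top 0.059 [20 34 71] 467
4 ctr [0.663 0.072 0.05 ] min [0.642 0.046 0.031] max [0.685 0.089 0.056] top 0.057 [140  24  18] 435
5 ctr [0.557 0.148 0.053] min [0.526 0.11  0.032] max [0.589 0.172 0.076] top 0.077 [ 76 106  79] 993
6 ctr [ 0.55  -0.008  0.048] min [ 0.519 -0.034  0.031] max [0.59  0.016 0.062] top 0.062 [128 122 115] 510
7 ctr [ 0.546 -0.133  0.049] min [ 0.525 -0.16   0.031] max [ 0.568 -0.118  0.057] top 0.057 [162 119  41] 321
8 ctr [0.443 0.074 0.046] min [0.413 0.044 0.031] max [0.483 0.103 0.058] top 0.059 [149 137 123] 611
9 ctr [ 0.439 -0.052  0.058] min [ 0.406 -0.086  0.032] max [ 0.471 -0.03   0.077] top 0.078 [92 78 44] 704
```

View pics/top_scene0.png

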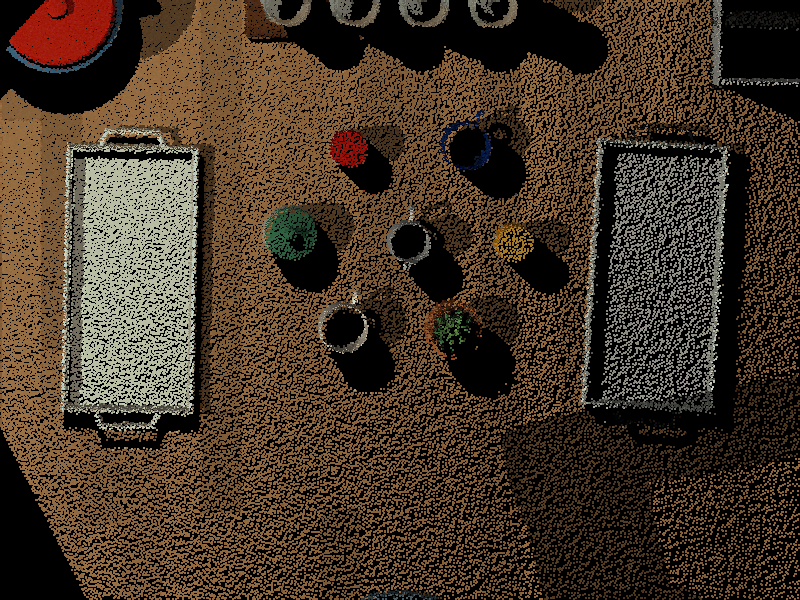

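View pics/top_side0.png

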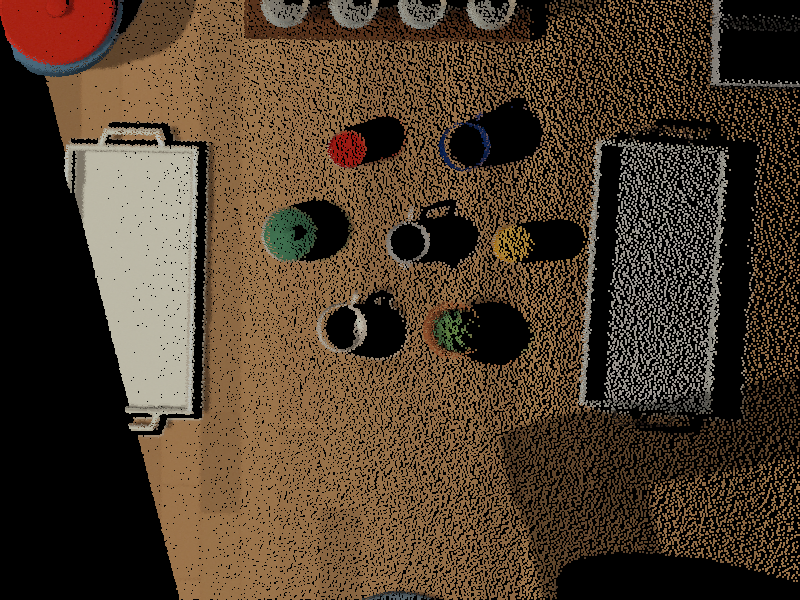

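```bash
cat >> h.py <<'E'
from scipy.optimize import least_squares
def circ(q):
    f=least_squares(lambda a:np.hypot(q[:,0]-a[0],q[:,1]-a[1])-a[2],[*q.mean(0)[:2],.028],loss='soft_l1',f_scale=.001).x
    return f.round(4)
E
python3 - <<'E'
from h import *
C=dict(blue=(.665,-.085,.031),red=(.665,.07,.024),jug=(.545,-.01,.0265),honey=(.548,-.138,.024),white=(.44,.072,.031),bowl=(.56,.145,.036),succ=(.44,-.055,.036))
for n in ('scene0','side0'):
    s=load(n); W=world(s); W=W[(s['d']>0)]
    for k,(x,y,r) in C.items():
        q=W[(np.hypot(W[:,0]-x,W[:,1]-y)<.045)&(W[:,2]>.02)]
        top=np.percentile(q[:,2],98)
        if k in('red','honey'):
            t=q[q[:,2]>top-.003]; c,rr=cv2.minEnclosingCircle(t[:,:2].astype(np.float32)*1000); print(n,k,'top',top.round(4),np.round(c,1),round(rr,1))
        else:
            t=q[q[:,2]>top-.004]; t2=t[abs(np.hypot(t[:,0]-x,t[:,1]-y)-r)<.008]; print(n,k,'top',top.round(4),circ(t2))
    for k,(y0) in dict(alu=-.325,white=.335).items():
        q=W[(abs(W[:,1]-y0)<.11)&(W[:,0]>.3)&(W[:,0]<.72)]
        rim=q[(q[:,2]>.018)&(q[:,2]<.032)]; fl=q[(np.abs(q[:,1]-y0)<.05)&(abs(q[:,0]-.51)<.1)]
        print(n,k,'rim',cv2.minAreaRect(rim[:,:2].astype(np.float32)*1000),'rimz',np.percentile(rim[:,2],90).round(4),'floor z',np.median(fl[:,2]).round(4))
        m=abs(rim[:,0]-.51)<.14
        for lo,hi in((-.11,0),(0,.11)):
            t=rim[m&(rim[:,1]-y0>lo)&(rim[:,1]-y0<hi)&(rim[:,2]>.022)]
            if len(t)>20:
                p=np.polyfit(t[:,0]-.51,t[:,1],1); print('  wall y@.51',p.round(4),len(t), 'x range')
    q=W[(abs(W[:,1])<.3)&(W[:,0]>.75)&(W[:,2]>.012)&(W[:,2]<.022)]
    print('board front x',np.percentile(q[:,0],2).round(4), 'y',np.percentile(q[:,1],[1,99]).round(3))
E
```

```text
scene0 blue top 0.0588 [ 0.6686 -0.0822  0.0291]
scene0 red top 0.0582 [666.5  65.5] 23.2
scene0 jug top 0.0628 [ 0.5479 -0.0104  0.0245]
scene0 honey top 0.0585 [ 548.3 -141.4] 23.7
scene0 white top 0.0587 [0.4412 0.0716 0.029 ]h.py:16: RuntimeWarning: Mean of empty slice.
  f=least_squares(lambda a:np.hypot(q[:,0]-a[0],q[:,1]-a[1])-a[2],[*q.mean(0)[:2],.028],loss='soft_l1',f_scale=.001).x
  ret = um.true_divide(
Traceback (most recent call last):
  File "h.py", line 16, in circ
    f=least_squares(lambda a:np.hypot(q[:,0]-a[0],q[:,1]-a[1])-a[2],[*q.mean(0)[:2],.028],loss='soft_l1',f_scale=.001).x
      ~~~~~~~~~~~~~^^^^^^^^^^^^^^^^^^^^^^^^^^^^^^^^^^^^^^^^^^^^^^^^^^^^^^^^^^^^^^^^^^^^^^^^^^^^^^^^^^^^^^^^^^^^^^^^^^^
ValueError: Initial guess is outside of provided bounds
```

```bash
python3 - <<'E'
from h import *
C=dict(blue=(.665,-.085,.031),red=(.665,.07,.024),jug=(.545,-.01,.0265),honey=(.548,-.138,.024),white=(.44,.072,.031))
for n in ('scene0','side0'):
    s=load(n); W=world(s); W=W[(s['d']>0)]
    for k,(x,y,r) in C.items():
        if n=='scene0': continue
        q=W[(np.hypot(W[:,0]-x,W[:,1]-y)<.045)&(W[:,2]>.02)]
        top=np.percentile(q[:,2],98)
        if k in('red','honey'):
            t=q[q[:,2]>top-.003]; c,rr=cv2.minEnclosingCircle(t[:,:2].astype(np.float32)*1000); print(n,k,'top',top.round(4),np.round(c,1),round(rr,1))
        else:
            t=q[q[:,2]>top-.004]; t2=t[abs(np.hypot(t[:,0]-x,t[:,1]-y)-r)<.008]; print(n,k,'top',top.round(4),circ(t2))
    for k,(y0) in dict(alu=-.325,white=.335).items():
        q=W[(abs(W[:,1]-y0)<.11)&(W[:,0]>.3)&(W[:,0]<.72)]
        rim=q[(q[:,2]>.021)&(q[:,2]<.032)]; fl=q[(np.abs(q[:,1]-y0)<.05)&(abs(q[:,0]-.51)<.1)]
        print(n,k,'rect',cv2.minAreaRect(rim[:,:2].astype(np.float32)*1000),'rimz',np.percentile(rim[:,2],90).round(4),'floor z',np.median(fl[:,2]).round(4))
        m=abs(rim[:,0]-.51)<.14
        for lo,hi in((-.11,0),(0,.11)):
            t=rim[m&(rim[:,1]-y0>lo)&(rim[:,1]-y0<hi)]
            if len(t)>20: print('  wall y@.51',np.polyfit(t[:,0]-.51,t[:,1],1).round(4),len(t))
E
```

```text
scene0 alu rect ((506.6181945800781, -317.5828552246094), (171.64178466796875, 378.5210266113281), 86.38338470458984) rimz 0.0264 floor z 0.0037
  wall y@.51 [-0.0628 -0.397 ] 210
  wall y@.51 [-0.0657 -0.2382] 210
scene0 white rect ((502.5758056640625, 337.9304504394531), (166.061767578125, 378.24603271484375), 88.94801330566406) rimz 0.0256 floor z 0.003
  wall y@.51 [-0.0172  0.259 ] 339
  wall y@.51 [-0.0189  0.4173] 395
side0 blue top 0.0579 [ 0.6677 -0.0808  0.0291]
side0 red top 0.0564 [665.1  66.2] 23.6
side0 jug top 0.0617 [ 0.5469 -0.0094  0.0248]
side0 honey top 0.0566 [ 546.2 -140.6] 23.7
side0 white top 0.058 [0.4408 0.0734 0.0289]
side0 alu rect ((505.2250671386719, -315.63751220703125), (169.65000915527344, 377.5038146972656), 86.26068115234375) rimz 0.0249 floor z 0.0028
  wall y@.51 [-0.0637 -0.3958] 155
  wall y@.51 [-0.0664 -0.2363] 180
side0 white rect ((501.9991149902344, 338.7698669433594), (166.10743713378906, 377.74432373046875), 89.01404571533203) rimz 0.0248 floor z 0.0027
  wall y@.51 [-0.0206  0.2602] 556
  wall y@.51 [0.0524 0.4092] 73
```

>>> {"api": "drive_tool", "payload": {"increments": [[0,0,-0.3,0,0,0.18],[0,0,-0.3,0,0,0.18],[0,0,0,0,0,0.19],[0,0,0,0,0,0]], "fingers": 1, "squeeze": 20}}

```text
time: 0.55
tcp_pos: [0.2418, -0.522, 0.2842]
tool_rot: [1.0, 0.0, 0.0, 0.0]
ft_force: [0.3, -0.6, -0.7]
width: 0.999
grasp_force: 0.0
```

>>> {"api": "drive_tool", "payload": {"increments": [[0.314,-0.435,0.11,0,0,0],[0.314,-0.435,0.11,0,0,0],[0.314,-0.435,0.11,0,0,0],[0.314,-0.435,0.11,0,0,0],[0.314,-0.435,0.11,0,0,0],[0.314,-0.435,0.11,0,0,0],[0.314,-0.435,0.11,0,0,0],[0.314,-0.435,0.11,0,0,0],[0.314,-0.435,0.11,0,0,0],[0.314,-0.435,0.11,0,0,0],[0.314,-0.435,0.11,0,0,0],[0.314,-0.435,0.11,0,0,0],[0.314,-0.435,0.11,0,0,0],[0.314,-0.435,0.11,0,0,0],[0.314,-0.435,0.11,0,0,0],[0.314,-0.435,0.11,0,0,0],[0.314,-0.435,0.11,0,0,0],[0.314,-0.435,0.11,0,0,0],[0,0,0,0,0,0],[0,0,0,0,0,0]]}}

```text
time: 2.55
tcp_pos: [0.6636, 0.0671, 0.1334]
tool_rot: [1.0, 0.003, -0.002, 0.0]
ft_force: [-0.3, -1.2, -0.2]
width: 1.001
grasp_force: 0.0
```

>>> {"api": "drive_tool", "payload": {"increments": [[0.03,0.015,0.25,0,0,0],[0,0,0.35,0,0,0],[0,0,0.35,0,0,0],[0,0,0.3,0,0,0],[0,0,0.2,0,0,0],[0,0,0.06,0,0,0],[0,0,0,0,0,0],[0,0,0,0,0,0]]}}

```text
time: 3.35
tcp_pos: [0.6677, 0.0648, 0.0231]
tool_rot: [1.0, 0.001, 0.001, 0.0]
ft_force: [-0.7, -0.7, 0.7]
width: 0.999
grasp_force: 0.0
```

>>> {"api": "drive_tool", "payload": {"increments": [[0,0,0,0,0,0],[0,0,0,0,0,0],[0,0,0,0,0,0],[0,0,0,0,0,0],[0,0,0,0,0,0],[0,0,0,0,0,0]], "fingers": -1}}

```text
time: 3.95
tcp_pos: [0.6669, 0.0652, 0.0221]
tool_rot: [1.0, 0.001, 0.0, 0.0]
ft_force: [-0.8, -0.3, 0.2]
width: 0.534
grasp_force: 20.0
```

>>> {"api": "drive_tool", "payload": {"increments": [[0,0,-0.15,0,0,0],[0,0,-0.3,0,0,0],[0,0,-0.4,0,0,0],[0,0,-0.4,0,0,0],[0,0,-0.3,0,0,0],[-0.05,0.2,-0.15,0,0,0],[-0.083,0.37,0,0,0,0],[-0.083,0.4,0,0,0,0],[-0.09,0.4,0,0,0,0],[-0.09,0.4,0,0,0,0],[-0.09,0.4,0,0,0,0],[-0.09,0.4,0,0,0,0],[-0.09,0.4,0,0,0,0],[-0.09,0.4,0,0,0,0],[-0.09,0.4,0,0,0,0],[-0.09,0.4,0,0,0,0],[-0.09,0.4,0,0,0,0],[-0.09,0.4,0,0,0,0],[-0.08,0.3,0,0,0,0],[-0.05,0.2,0,0,0,0]]}}

```text
time: 5.95
tcp_pos: [0.5723, -0.3476, 0.1489]
tool_rot: [1.0, -0.0, -0.001, -0.0]
ft_force: [-0.1, 1.3, -1.4]
width: 0.537
grasp_force: 20.0
```

>>> {"api": "drive_tool", "payload": {"increments": [[0,-0.2,0,0,0,0],[0,-0.13,0.15,0,0,0],[0,0,0.35,0,0,0],[0,0,0.35,0,0,0],[0,0,0.3,0,0,0],[0,0,0.2,0,0,0],[0,0,0.15,0,0,0],[0,0,0.06,0,0,0],[0,0,0,0,0,0],[0,0,0,0,0,0]]}}

```text
time: 6.95
tcp_pos: [0.5747, -0.3209, 0.0335]
tool_rot: [1.0, 0.001, 0.001, 0.001]
ft_force: [1.2, -0.8, -0.4]
width: 0.535
grasp_force: 20.0
```

>>> {"api": "drive_tool", "payload": {"increments": [[0,0,0.05,0,0,0],[0,0,0.04,0,0,0],[0,0,0,0,0,0],[0,0,0,0,0,0]]}}

```text
time: 7.35
tcp_pos: [0.5743, -0.3208, 0.0261]
tool_rot: [1.0, 0.001, 0.0, 0.0]
ft_force: [0.8, -0.8, 0.5]
width: 0.541
grasp_force: 20.0
```

>>> {"api": "drive_tool", "payload": {"increments": [[0,0,0.01,0,0,0],[0,0,0,0,0,0]]}}

```text
time: 7.55
tcp_pos: [0.5744, -0.3209, 0.026]
tool_rot: [1.0, 0.001, 0.0, 0.0]
ft_force: [-1.3, 0.4, 6.3]
width: 0.535
grasp_force: 20.0
```

>>> {"api": "drive_tool", "payload": {"increments": [[0,0,0,0,0,0],[0,0,0,0,0,0],[0,0,0,0,0,0],[0,0,0,0,0,0],[0,0,-0.2,0,0,0],[0,0,-0.35,0,0,0],[0,0,-0.4,0,0,0],[0,0,-0.35,0,0,0],[0,0,-0.2,0,0,0],[0,0,0,0,0,0]], "fingers": 0.6}}

```text
time: 8.55
tcp_pos: [0.5755, -0.3217, 0.1411]
tool_rot: [1.0, 0.001, 0.002, 0.002]
ft_force: [-0.6, 0.0, 0.4]
width: 0.801
grasp_force: 0.0
```

>>> {"api": "drive_tool", "payload": {"increments": [[-0.05,-0.3,0,0,0,0],[-0.1,-0.45,0,0,0,0],[-0.1,-0.5,0,0,0,0],[-0.08,-0.5,0,0,0,0],[-0.04,-0.4,0,0,0,0],[0,-0.26,0,0,0,0],[0,0,0.2,0,0,0],[0,0,0.35,0,0,0],[0,0,0.4,0,0,0],[0,0,0.35,0,0,0],[0,0,0.2,0,0,0],[0,0,0.08,0,0,0],[0,0,0,0,0,0],[0,0,0,0,0,0]], "fingers": 1}}

```text
time: 9.95
tcp_pos: [0.5467, -0.1404, 0.0197]
tool_rot: [1.0, 0.001, 0.001, 0.0]
ft_force: [0.5, -0.5, 0.5]
width: 0.997
grasp_force: 0.0
```

>>> {"api": "drive_tool", "payload": {"increments": [[0,0,0,0,0,0],[0,0,0,0,0,0],[0,0,0,0,0,0],[0,0,0,0,0,0],[0,0,0,0,0,0],[0,0,0,0,0,0]], "fingers": -1}}

```text
time: 10.55
tcp_pos: [0.5461, -0.14, 0.0192]
tool_rot: [1.0, 0.001, 0.0, 0.0]
ft_force: [0.1, -1.0, 1.1]
width: 0.539
grasp_force: 20.0
```

>>> {"api": "drive_tool", "payload": {"increments": [[0,0,-0.2,0,0,0],[0,0,-0.4,0,0,0],[0,0,-0.4,0,0,0],[-0.1,0.15,-0.2,0,0,0],[-0.2,0.35,0,0,0,0],[-0.25,0.4,0,0,0,0],[-0.25,0.4,0,0,0,0],[-0.25,0.4,0,0,0,0],[-0.2,0.36,0,0,0,0],[-0.16,0.25,0,0,0,0],[0,0,0.15,0,0,0],[0,0,0.3,0,0,0],[0,0,0.3,0,0,0],[0,0,0.2,0,0,0],[0,0,0.1,0,0,0],[0,0,0,0,0,0],[0,0,0,0,0,0]]}}

```text
time: 12.25
tcp_pos: [0.4411, -0.3134, 0.0308]
tool_rot: [1.0, 0.001, 0.0, 0.0]
ft_force: [0.9, -0.1, -0.6]
width: 0.54
grasp_force: 20.0
```

>>> {"api": "drive_tool", "payload": {"increments": [[0,0,0.05,0,0,0],[0,0,0.04,0,0,0],[0,0,0.01,0,0,0],[0,0,0,0,0,0]]}}

```text
time: 12.65
tcp_pos: [0.4408, -0.3135, 0.0232]
tool_rot: [1.0, 0.001, 0.0, 0.0]
ft_force: [-0.7, 0.9, 3.3]
width: 0.536
grasp_force: 20.0
```

>>> {"api": "drive_tool", "payload": {"increments": [[0,0,0,0,0,0],[0,0,0,0,0,0],[0,0,0,0,0,0],[0,0,0,0,0,0],[0,0,-0.2,0,0,0],[0,0,-0.35,0,0,0],[0,0,-0.4,0,0,0],[0,0,-0.35,0,0,0],[0,0,-0.2,0,0,0],[0.2,-0.2,0,0,0,0],[0.35,-0.35,0,0,0,0],[0.4,-0.4,0,0,0,0],[0.4,-0.4,0,0,0,0],[0.4,-0.4,0,0,0,0],[0.4,-0.44,0,0,0,0],[0.4,-0.4,0,0,0,0],[0.28,-0.3,0,0,0,0],[0.2,-0.2,0,0,0,0],[0,0,0,0,0,0],[0,0,0,0,0,0]], "fingers": 0.6}}

```text
time: 14.65
tcp_pos: [0.6672, -0.081, 0.1358]
tool_rot: [1.0, 0.001, 0.0, 0.0]
ft_force: [0.2, -0.2, -0.9]
width: 0.802
grasp_force: 0.0
```

>>> {"api": "drive_tool", "payload": {"increments": [[0,0,0,0,0,0],[0,0,0,0,0,0],[0,0,0,0,0,0]], "fingers": 1}}

```text
time: 14.95
tcp_pos: [0.6669, -0.0821, 0.1354]
tool_rot: [1.0, 0.0, -0.0, 0.0]
ft_force: [-0.2, 0.3, -0.3]
width: 0.998
grasp_force: 0.0
```

```bash
python3 - <<'E'
from h import *
s=snap('scene','scene1'); snap('wrist','wrist1')
W=world(s); W=W[s['d']>0]
for k,x,y in(('red',.574,-.321),('honey',.441,-.3135),('blue',.668,-.0815)):
    q=W[(np.hypot(W[:,0]-x,W[:,1]-y)<.045)&(W[:,2]>.03)&(W[:,2]<.09)]
    if len(q)<10: print(k,len(q)); continue
    top=np.percentile(q[:,2],98); t=q[q[:,2]>top-.003]; print(k,top,cv2.minEnclosingCircle(t[:,:2].astype(np.float32)*1000),'std z',t[:,2].std())
a=cv2.imread('pics/scene1.png'); b=cv2.imread('pics/wrist1.png'); cv2.imwrite('pics/pair1.png',cv2.resize(np.hstack([a,b]),(800,300)))
E
```

```text
red 0.04172124952011637 ((595.3037109375, -317.0634765625), 10.153273582458496) std z 0.0010488478220949944
honey 8
blue 0.059037959990723 ((668.6134643554688, -82.57611846923828), 31.634584426879883) std z 0.0010842362285919044
```

View pics/pair1.png

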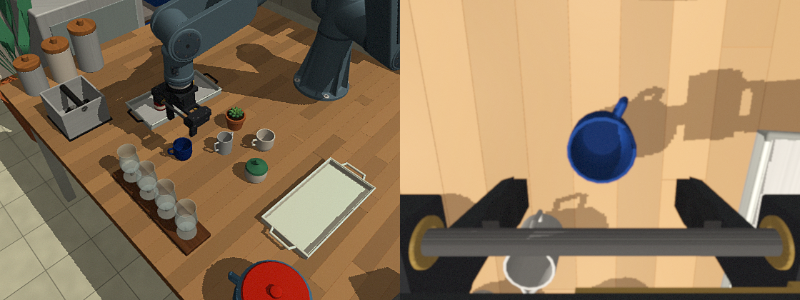

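The scene view shows the gripper over the blue cup, with the jars hidden behind the arm. The wrist view shows the blue cup (600,145) centred between the fingers, with its handle forward and clear of both.

>>> {"api": "drive_tool", "payload": {"increments": [[0.015,0,0.2,0,0,0],[0,0,0.35,0,0,0],[0,0,0.4,0,0,0],[0,0,0.3,0,0,0],[0,0,0.15,0,0,0],[0,0,0.06,0,0,0],[0,0,0,0,0,0],[0,0,0,0,0,0]]}}

```text
time: 15.85
tcp_pos: [0.6694, -0.0814, 0.0269]
tool_rot: [1.0, 0.001, 0.001, 0.0]
ft_force: [0.1, -0.5, -0.4]
width: 0.998
grasp_force: 0.0
```

>>> {"api": "drive_tool", "payload": {"increments": [[0,0,0,0,0,0],[0,0,0,0,0,0],[0,0,0,0,0,0],[0,0,0,0,0,0],[0,0,0,0,0,0]], "fingers": -1}}

```text
time: 16.35
tcp_pos: [0.6688, -0.0813, 0.0263]
tool_rot: [1.0, 0.001, 0.0, 0.0]
ft_force: [-0.5, -0.8, 3.8]
width: 0.699
grasp_force: 20.0
```

>>> {"api": "drive_tool", "payload": {"increments": [[0,0,-0.2,0,0,0],[0,0,-0.35,0,0,0],[0,0,-0.4,0,0,0],[0,0,-0.35,0,0,0],[0,0,-0.2,0,0,0],[-0.07,-0.2,0,0,0,0],[-0.07,-0.3,0,0,0,0],[-0.07,-0.4,0,0,0,0],[-0.07,-0.4,0,0,0,0],[-0.07,-0.4,0,0,0,0],[-0.07,-0.4,0,0,0,0],[-0.07,-0.4,0,0,0,0],[-0.07,-0.4,0,0,0,0],[-0.07,-0.4,0,0,0,0],[-0.07,-0.4,0,0,0,0],[-0.07,-0.4,0,0,0,0],[-0.07,-0.4,0,0,0,0],[-0.07,-0.4,0,0,0,0],[-0.07,-0.4,0,0,0,0],[-0.07,-0.26,0,0,0,0]]}}

```text
time: 18.35
tcp_pos: [0.5861, 0.3382, 0.1359]
tool_rot: [1.0, 0.002, -0.002, 0.0]
ft_force: [0.6, -1.0, -2.2]
width: 0.698
grasp_force: 20.0
```

>>> {"api": "drive_tool", "payload": {"increments": [[0,0,0,0,0,0],[0,0,0.2,0,0,0],[0,0,0.35,0,0,0],[0,0,0.4,0,0,0],[0,0,0.25,0,0,0],[0,0,0.12,0,0,0],[0,0,0,0,0,0],[0,0,0,0,0,0]]}}

```text
time: 19.15
tcp_pos: [0.5897, 0.3357, 0.04]
tool_rot: [1.0, 0.001, 0.001, -0.0]
ft_force: [-0.3, 0.5, -1.6]
width: 0.698
grasp_force: 20.0
```

Target is about z 0.030.

>>> {"api": "drive_tool", "payload": {"increments": [[0,0,0.07,0,0,0],[0,0,0.05,0,0,0],[0,0,0.01,0,0,0],[0,0,0,0,0,0]]}}

```text
time: 19.55
tcp_pos: [0.5895, 0.336, 0.0303]
tool_rot: [1.0, 0.001, 0.001, -0.0]
ft_force: [-1.2, -0.0, 2.8]
width: 0.697
grasp_force: 20.0
```

>>> {"api": "drive_tool", "payload": {"increments": [[0,0,0,0,0,0],[0,0,0,0,0,0],[0,0,0,0,0,0],[0,0,0,0,0,0],[0,0,-0.2,0,0,0],[0,0,-0.35,0,0,0],[0,0,-0.4,0,0,0],[0,0,-0.35,0,0,0],[0,0,-0.2,0,0,0],[-0.1,0.2,0,0,0,0],[-0.2,0.35,0,0,0,0],[-0.24,0.42,0,0,0,0],[-0.24,0.42,0,0,0,0],[-0.24,0.42,0,0,0,0],[-0.24,0.42,0,0,0,0],[-0.24,0.42,0,0,0,0],[-0.24,0.42,0,0,0,0],[-0.14,0.26,0,0,0,0],[-0.1,0.18,0,0,0,0],[0,0,0,0,0,0]], "fingers": 0.8}}

```text
time: 21.55
tcp_pos: [0.4402, 0.0711, 0.1422]
tool_rot: [1.0, -0.0, -0.0, 0.0]
ft_force: [-0.8, 0.0, 0.6]
width: 0.899
grasp_force: 0.0
```

>>> {"api": "drive_tool", "payload": {"increments": [[0,0,0,0,0,0],[0,0,0,0,0,0]], "fingers": 1}}

```text
time: 21.75
tcp_pos: [0.4414, 0.0728, 0.1422]
tool_rot: [1.0, 0.001, 0.0, -0.0]
ft_force: [-1.2, -0.6, -0.2]
width: 0.998
grasp_force: 0.0
```

```bash
python3 - <<'E'
from h import *
s=snap('scene','scene2'); snap('wrist','wrist2')
W=world(s); W=W[s['d']>0]
for k,x,y in(('red',.574,-.321),('honey',.441,-.3135),('blue',.5895,.336)):
    q=W[(np.hypot(W[:,0]-x,W[:,1]-y)<.045)&(W[:,2]>.03)&(W[:,2]<.09)]
    if len(q)<10: print(k,len(q)); continue
    top=np.percentile(q[:,2],98); t=q[q[:,2]>top-.003]; print(k,top,cv2.minEnclosingCircle(t[:,:2].astype(np.float32)*1000),'std z',t[:,2].std())
a=cv2.imread('pics/scene2.png'); b=cv2.imread('pics/wrist2.png'); cv2.imwrite('pics/pair2.png',cv2.resize(np.hstack([a,b]),(800,300)))
E
```

```text
red 0.062279135485666 ((572.8563232421875, -319.9648132324219), 23.848270416259766) std z 0.0009460832283163593
honey 0.06250813716332392 ((441.6195068359375, -314.07769775390625), 23.018579483032227) std z 0.0011194512020891592
blue 0.062300820794664875 ((589.0698852539062, 335.2943115234375), 31.555126190185547) std z 0.0010043792754028244
```

View pics/pair2.png

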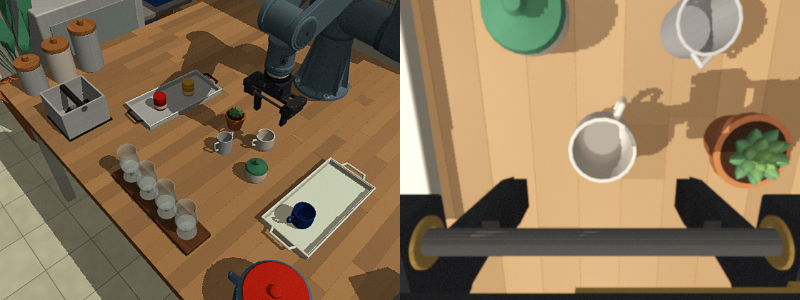

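Both jars and the blue cup stand upright in their trays (tops at 62 mm). The wrist view shows the white cup (602,148) centred between the fingers.

>>> {"api": "drive_tool", "payload": {"increments": [[0,0,0.2,0,0,0],[0,0,0.35,0,0,0],[0,0,0.4,0,0,0],[0,0,0.35,0,0,0],[0,0,0.15,0,0,0],[0,0,0.07,0,0,0],[0,0,0,0,0,0],[0,0,0,0,0,0]]}}

```text
time: 22.65
tcp_pos: [0.4419, 0.0723, 0.0289]
tool_rot: [1.0, 0.001, 0.001, 0.0]
ft_force: [1.1, 0.4, -0.5]
width: 1.002
grasp_force: 0.0
```

>>> {"api": "drive_tool", "payload": {"increments": [[0,0,0,0,0,0],[0,0,0,0,0,0],[0,0,0,0,0,0],[0,0,0,0,0,0],[0,0,0,0,0,0]], "fingers": -1}}

```text
time: 23.15
tcp_pos: [0.4412, 0.0722, 0.0284]
tool_rot: [1.0, 0.001, 0.0, 0.0]
ft_force: [-1.7, 0.4, 4.9]
width: 0.694
grasp_force: 20.0
```

>>> {"api": "drive_tool", "payload": {"increments": [[0,0,-0.2,0,0,0],[0,0,-0.35,0,0,0],[0,0,-0.4,0,0,0],[0,0,-0.35,0,0,0],[0,0,-0.2,0,0,0],[-0.075,-0.2,0,0,0,0],[-0.075,-0.35,0,0,0,0],[-0.075,-0.4,0,0,0,0],[-0.075,-0.4,0,0,0,0],[-0.075,-0.4,0,0,0,0],[-0.075,-0.4,0,0,0,0],[-0.075,-0.4,0,0,0,0],[-0.075,-0.4,0,0,0,0],[-0.075,-0.37,0,0,0,0],[-0.075,-0.25,0,0,0,0],[0,0,0,0,0,0],[0,0,0,0,0,0]]}}

```text
time: 24.85
tcp_pos: [0.3837, 0.3396, 0.14]
tool_rot: [1.0, 0.002, -0.0, 0.0]
ft_force: [0.2, -0.1, -0.8]
width: 0.694
grasp_force: 20.0
```

>>> {"api": "drive_tool", "payload": {"increments": [[0,0,0.2,0,0,0],[0,0,0.35,0,0,0],[0,0,0.4,0,0,0],[0,0,0.25,0,0,0],[0,0,0.12,0,0,0],[0,0,0,0,0,0],[0,0,0,0,0,0]]}}

```text
time: 25.55
tcp_pos: [0.385, 0.3397, 0.0422]
tool_rot: [1.0, 0.001, 0.0, -0.0]
ft_force: [0.3, -0.1, -1.0]
width: 0.695
grasp_force: 20.0
```

>>> {"api": "drive_tool", "payload": {"increments": [[0,0,0.07,0,0,0],[0,0,0.05,0,0,0],[0,0,0.01,0,0,0],[0,0,0,0,0,0]]}}

```text
time: 25.95
tcp_pos: [0.3847, 0.3401, 0.0324]
tool_rot: [1.0, 0.001, 0.0, -0.0]
ft_force: [0.0, -1.1, 3.6]
width: 0.696
grasp_force: 20.0
```

>>> {"api": "drive_tool", "payload": {"increments": [[0,0,0,0,0,0],[0,0,0,0,0,0],[0,0,0,0,0,0],[0,0,-0.2,0,0,0],[0,0,-0.35,0,0,0],[0,0,-0.4,0,0,0],[0,0,-0.35,0,0,0],[0,0,-0.2,0,0,0],[0.2,0.43,0,0,0,0],[0.2,0.43,0,0,0,0],[0.2,0.43,0,0,0,0],[0.2,0.43,0,0,0,0],[0.2,0.43,0,0,0,0],[0.2,0.43,0,0,0,0],[0.2,0.43,0,0,0,0],[0.2,0.43,0,0,0,0],[0.2,0.43,0,0,0,0],[0.2,0.43,0,0,0,0],[0.17,0.37,0,0,0,0],[0,0,0,0,0,0]], "fingers": 0.8}}

```text
time: 27.95
tcp_pos: [0.5491, -0.0134, 0.1443]
tool_rot: [1.0, -0.001, 0.001, 0.001]
ft_force: [-0.2, 1.3, 0.1]
width: 0.9
grasp_force: 0.0
```

>>> {"api": "drive_tool", "payload": {"increments": [[0,0,0,0,0,0],[0,0,0,0,0,0]], "fingers": 1}}

```text
time: 28.15
tcp_pos: [0.5469, -0.0092, 0.1439]
tool_rot: [1.0, 0.001, -0.0, -0.0]
ft_force: [-0.0, 0.1, 0.5]
width: 1.001
grasp_force: 0.0
```

```bash
python3 - <<'E'
from h import *
s=snap('scene','scene3'); snap('wrist','wrist3')
W=world(s); W=W[s['d']>0]
for k,x,y in(('white',.385,.34),('blue',.5895,.336)):
    q=W[(np.hypot(W[:,0]-x,W[:,1]-y)<.045)&(W[:,2]>.03)&(W[:,2]<.09)]
    top=np.percentile(q[:,2],98); t=q[q[:,2]>top-.003]; print(k,top,cv2.minEnclosingCircle(t[:,:2].astype(np.float32)*1000),'std z',t[:,2].std())
a=cv2.imread('pics/scene3.png'); b=cv2.imread('pics/wrist3.png'); cv2.imwrite('pics/pair3.png',cv2.resize(np.hstack([a,b]),(800,300)))
E
```

```text
white 0.06298352021749276 ((384.8729553222656, 339.4828186035156), 31.133325576782227) std z 0.0010807060070013993
blue 0.06283622479832639 ((588.8607788085938, 336.12774658203125), 31.65726089477539) std z 0.0011295352710477583
```

View pics/pair3.png

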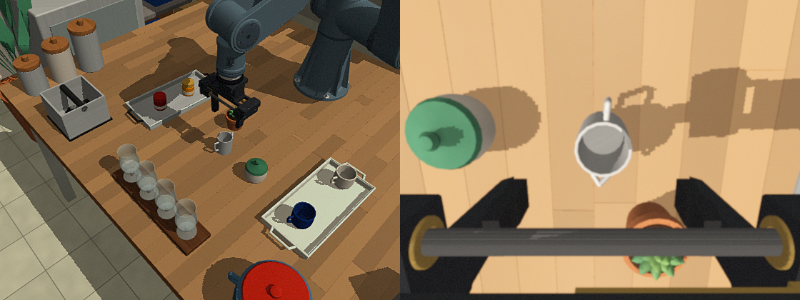

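Both cups stand upright in the white tray, and the jug (603,148 in the wrist view) is centred between the fingers with its handle forward.

>>> {"api": "drive_tool", "payload": {"increments": [[0,0,0.2,0,0,0],[0,0,0.35,0,0,0],[0,0,0.4,0,0,0],[0,0,0.35,0,0,0],[0,0,0.17,0,0,0],[0,0,0.07,0,0,0],[0,0,0,0,0,0],[0,0,0,0,0,0]]}}

```text
time: 29.05
tcp_pos: [0.5485, -0.0101, 0.0297]
tool_rot: [1.0, 0.001, 0.001, 0.0]
ft_force: [0.8, -0.5, 0.2]
width: 0.998
grasp_force: 0.0
```

>>> {"api": "drive_tool", "payload": {"increments": [[0,0,0,0,0,0],[0,0,0,0,0,0],[0,0,0,0,0,0],[0,0,0,0,0,0],[0,0,0,0,0,0],[0,0,0,0,0,0]], "fingers": -1}}

```text
time: 29.65
tcp_pos: [0.5477, -0.0101, 0.0289]
tool_rot: [1.0, 0.001, 0.0, 0.0]
ft_force: [-1.2, -0.2, 2.4]
width: 0.589
grasp_force: 20.0
```

>>> {"api": "drive_tool", "payload": {"increments": [[0,0,-0.2,0,0,0],[0,0,-0.35,0,0,0],[0,0,-0.4,0,0,0],[0,0,-0.35,0,0,0],[0,0,-0.2,0,0,0],[-0.06,-0.2,0,0,0,0],[-0.06,-0.35,0,0,0,0],[-0.06,-0.4,0,0,0,0],[-0.06,-0.4,0,0,0,0],[-0.06,-0.4,0,0,0,0],[-0.06,-0.4,0,0,0,0],[-0.06,-0.4,0,0,0,0],[-0.06,-0.4,0,0,0,0],[-0.06,-0.4,0,0,0,0],[-0.07,-0.4,0,0,0,0],[-0.07,-0.4,0,0,0,0],[-0.07,-0.3,0,0,0,0],[-0.06,-0.19,0,0,0,0],[0,0,0,0,0,0],[0,0,0,0,0,0]]}}

```text
time: 31.65
tcp_pos: [0.4855, 0.3375, 0.1404]
tool_rot: [1.0, 0.001, -0.001, 0.0]
ft_force: [0.5, -0.8, -1.5]
width: 0.589
grasp_force: 20.0
```

>>> {"api": "drive_tool", "payload": {"increments": [[0,0,0.2,0,0,0],[0,0,0.35,0,0,0],[0,0,0.4,0,0,0],[0,0,0.25,0,0,0],[0,0,0.12,0,0,0],[0,0,0,0,0,0],[0,0,0,0,0,0]]}}

```text
time: 32.35
tcp_pos: [0.4869, 0.3376, 0.0427]
tool_rot: [1.0, 0.001, 0.0, -0.0]
ft_force: [-0.3, 0.2, -0.8]
width: 0.593
grasp_force: 20.0
```

>>> {"api": "drive_tool", "payload": {"increments": [[0,0,0.07,0,0,0],[0,0,0.05,0,0,0],[0,0,0.01,0,0,0],[0,0,0,0,0,0]]}}

```text
time: 32.75
tcp_pos: [0.4865, 0.338, 0.033]
tool_rot: [1.0, 0.001, 0.0, -0.0]
ft_force: [-0.2, 0.3, 0.6]
width: 0.587
grasp_force: 20.0
```

>>> {"api": "drive_tool", "payload": {"increments": [[0,0,0.01,0,0,0],[0,0,0,0,0,0]]}}

```text
time: 32.95
tcp_pos: [0.4866, 0.338, 0.0329]
tool_rot: [1.0, 0.001, 0.0, -0.0]
ft_force: [-3.7, -3.3, 8.4]
width: 0.589
grasp_force: 20.0
```

>>> {"api": "drive_tool", "payload": {"increments": [[0,0,0,0,0,0],[0,0,0,0,0,0],[0,0,0,0,0,0],[0,0,0,0,0,0],[0,0,-0.2,0,0,0],[0,0,-0.35,0,0,0],[0,0,-0.4,0,0,0],[0,0,-0.4,0,0,0],[-0.2,0.3,-0.3,0,0,0],[-0.2,0.4,-0.2,0,0,0],[-0.2,0.4,0,0,0,0],[-0.2,0.4,0,0,0,0],[-0.2,0.4,0,0,0,0],[-0.1,0.3,0,0,0,0],[0,0,0,0,0,0],[0,0,0,0,0,0]], "fingers": 0.6}}

```text
time: 34.55
tcp_pos: [0.4047, 0.1728, 0.1715]
tool_rot: [1.0, 0.0, 0.001, -0.0]
ft_force: [0.9, 0.5, 0.2]
width: 0.799
grasp_force: 0.0
```

```bash
python3 - <<'E'
from h import *
s=snap('scene','scene4'); s0=load('scene0')
W=world(s); W=W[s['d']>0]; W0=world(s0); W0=W0[s0['d']>0]
def top(W,x,y,r=.05,zt=.003):
    q=W[(np.hypot(W[:,0]-x,W[:,1]-y)<r)&(W[:,2]>.035)&(W[:,2]<.1)]
    if len(q)<10: return 'few'
    t=np.percentile(q[:,2],98); c=cv2.minEnclosingCircle(q[q[:,2]>t-zt][:,:2].astype(np.float32)*1000); return round(t,4),np.round(c[0],1),round(c[1],1)
for k,x,y in(('red',.574,-.321),('honey',.441,-.3135),('white',.385,.34),('blue',.5895,.336),('jug',.487,.338)): print(k,top(W,x,y,.042))
for k,x,y in(('bowl',.56,.145),('succ',.44,-.055)): print(k,top(W0,x,y,zt=.03),top(W,x,y,zt=.03))
print(bot.sense()['tcp_pos'])
E
```

```text
red (np.float64(0.063), array([ 573.1, -320. ]), 23.4)
honey (np.float64(0.0623), array([ 442.3, -312.5]), 23.8)
white (np.float64(0.0629), array([384. , 339.3]), 31.7)
blue (np.float64(0.063), array([589.6, 335.3]), 31.4)
jug (np.float64(0.0667), array([483.6, 337.7]), 29.9)
bowl (np.float64(0.0766), array([559.2, 137.1]), 34.5) (np.float64(0.0758), array([559.9, 137.9]), 35.1)
succ (np.float64(0.0784), array([439.9, -66.3]), 37.7) (np.float64(0.0778), array([438.6, -66.1]), 38.4)
[0.40479373 0.17317189 0.1713718 ]
```

View pics/scene4.png

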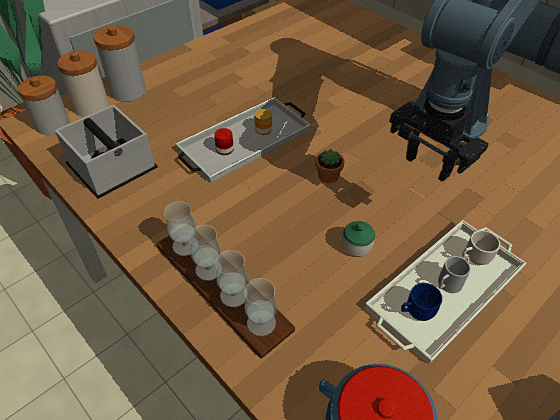

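All five things stand upright and apart in the right trays: the jars at (224,140) and (263,121), and the cups and jug at (424,301), (455,274) and (484,246). The bystanders have not moved and the gripper is clear.

```bash
python3 -c "
from workcell import bot
print(bot.hand_in())"
```

```text
the job is handed in; nothing more can be done
None
```

The job is handed in: both jars are in the aluminium tray, and both cups and the milk jug are in the white tray, all upright and apart; the last camera check showed the sugar bowl, succulent and glasses where they were.

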